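Refit the sprung idler roller of the bench bottle roller

TASK

The front roller of the bench bottle roller was taken out for cleaning and lies on the desk. Put it back into the front bracket: set its long sprung pin into the recess of one cheek, press the roller lengthwise against the spring just far enough to swing the short pin down between the cheeks, and ease it out so that both pins sit at the bottom of their recesses, the roller level and let go. Work gently by feel, never forcing the bracket (the spring needs under 9 N, nothing may press on the machine with more than 20 N), and leave the vials and the hex driver where they are.

Things in the scene. Friction and masses are not known exactly. Their poses are not given: they have to be found in the camera images.
- bottle_roller: bench bottle roller, fixed: grey base 150 mm (x) by 170 mm (y), top 22 mm above the desk; origin under its middle at desk height, z up. Far side: driven black roller 32 mm thick, axis at x = +37 mm, gearbox 71 mm high at its +y end. Front: empty aluminium bracket, two upright cheeks with inner faces 90.5 mm apart; cheeks 36 mm wide (x), 10 mm thick, tops 69 mm, foot plate 26 mm above the desk
- seat_nominal (a point): point of the base at x = -35, y = 0, z = 56 mm: middle of the seated roller's axis, which runs along y, if the bracket sat midway along its slot. The bracket (both cheeks together) is clamped up to 11 mm off towards +y or -y; this shift is not measured: see or feel it. Apart from that shift the pair of cheeks is centred on this point; the bracket stays put under the allowed forces
- seat_bottom (a point): point of the base 4 mm below seat_nominal, 52 mm above the desk: the level of the flat bottoms of the two recesses. In each cheek's inner face a groove 12 mm wide, 2 mm deep runs from the top edge down to 65 mm above the desk, where it opens into a blind recess, 12 mm wide, 7 mm deep from the inner face, 52 to 65 mm above the desk. Both cheeks are alike
- idler_roller: loose idler roller, about 0.15 kg, lying on the desk: black rubber tube 32 mm thick, 68 mm long, a steel neck 14 mm thick at each end; y along the axis, origin on it, midway between the neck end faces (shoulders, 84 mm apart). At the -y end a solid pin, 8 mm thick, round tip, stands 6 mm out of the shoulder (tip at y = -48 mm). At the +y end the longer sprung pin. Either end fits either cheek
- sprung_tip_free (a point): point of the roller at y = +60 mm on its axis: the tip of the sprung pin when free. The pin is 8 mm thick with a round tip and stands 18 mm out of the +y shoulder; it can be pushed in by 12 mm, against 3 N at first and 0.5 N more for each mm (9 N fully in), with light damping
- vial_amber: standing glass sample vial with a blue cap, 22 mm across and 53 mm tall; origin under its middle
- vial_black: standing glass sample vial with a black cap, 22 mm across and 53 mm tall; origin under its middle
- hex_driver_2: hex driver with a blue handle lying on the desk, 160 mm long and 13 mm thick; origin under its middle

How it is judged:
By the outcome, as a careful person would: the job done as asked, in the order asked, and still so for the second after the job is handed in, with the robot touching nothing.
It also fails if it takes over 45 s, if anything falls off the work surface, if the arm or the gripper's body presses on something with over 40 N, if the wrist force passes 120 N, or if a joint passes its speed limit or range.

ROBOT

A 6-joint arm with a two-finger parallel gripper is mounted at the origin on a cart in front of the work surface, level with it; the furniture and walls round the work are solid. World frame = base frame: x ahead of the robot, y to its left, z up, the work surface at z = 0. Lengths are in m, angles in rad, forces in N, time in s.
With the tool pointing down it reaches from about 0.35 to 0.775 m from the base axis. Payload 7.3 kg.
Tool frame: the origin (TCP) lies at the very end of the fingers, on their centre line; the grasp point (between the pads) lies 19 mm behind it; z points along the fingers, y is the line along which they close (so a half turn about z gives the same grasp; the last joint's range is limited). The gripper opens to 92 mm and grips with 3 to 60 N. Pads are 19 mm wide; open, the fingers measure 130 mm over their backs; the gripper's body (75 mm by 190 mm) begins 47 mm behind the grasp point.
Start: joints at [1.005, 0.342, 1.524, -0, 1.275, -0.146], TCP at [0.214, 0.479, 0.227] pointing down, gripper open.
Joint ranges: [-2.53, 2.53], [-0.77, 2.02], [0.04, 2.7], [-1, 4.14], [0.28, 2.66], [-3.11, 3.11]. Speed limits (rad/s): [2.57, 2.57, 3.14, 3.14, 3.14, 3.14].

INTERFACE

Orientations are given as a unit quaternion [w, x, y, z].
In Python, from workcell import get_state, grab_frame, camera_info, job_done gives the robot as it stands.
- The arm moves only by the tool apply_moves, never from a script. Its argument "deltas" is a list that holds one entry, the list of rows, each a list of 7 numbers: the opening, from 0 (shut) to 1 (fully open), then the shift along the tool's x, y, z in mm, then the turn, a rotation vector about the tool's x, y, z in rad. A call has exactly 8 rows; each row shifts and turns the commanded pose from where the row before left it, along the tool's axes as they then stand; what a row does not reach is not made up. A row lasts 1/12 s, in which the tool goes at most 41.7 mm and 7.16 degrees, less where a joint would pass 70% of its speed; a pose out of reach is approached as far as the arm can. A call with a gripper value outside its range is refused whole. The fingers move at their own pace and stop on an object; "newtons" is the grip in N (left out, the last holds). Time passes only in rows, so rows that do not move let the fingers close, or fill a call up. It gives the time, the measured TCP pose, the force, the opening and the grip force at its end, in the units of the state.
- get_state(): the state, without advancing time (a new reading comes with each control period).
- grab_frame(name): name is "scene" or "top"; returns the picture (384x512x3 uint8, red, green, blue); there is no depth.
- camera_info(name): a dict with "fx", "fy", "cx", "cy" (pixels), "dist_coeffs" ([k1, k2, p1, p2, k3] as OpenCV has them; the pictures are not rectified), "extrinsics" (4x4, takes a point from camera to world coordinates). Camera axes: x right, y up, looking along -z (the intrinsics and any distortion apply to the point x, -y, -z); pixel columns grow to the right and rows downward; lengths in m; the calibration is good to about 2 mm. A picture is of the moment at which its call begins. camera_info takes no time and is no camera call.
- job_done(): hands the job in; it is judged then, once.
The state is a dict: "time": time; "joint_positions": joint angles; "joint_vel": joint speeds; "joint_torque": joint torques, N m; "position": TCP position; "tool_rot": TCP orientation; "wrist_force": force on the tool from outside, world axes, zero at the start; "torque": the same for the moment, N m; "opening": finger opening in m; "grasp_force": force on a finger pad.
Only numpy, scipy, OpenCV 4.12 (cv2) and the standard library are available. Lean on these libraries where they do the work, as an engineer would, in place of code of your own. Each camera call takes 0.05 s, during which the arm holds its last target. There are 200 camera calls.

## Working session

There is one attempt and no reset: what is moved stays moved. The work goes in short steps, Python scripts to look and compute and a tool call to move; the robot and the scene stay as the last step left them, time stands still between calls to the robot, and variables do not carry over. Pictures are saved under pics/ and viewed, at most 10 in all, crops included, and the job is handed in when it is done.

Besides the shell and the picture viewer there is one more tool, called after "Call:" by a JSON object that holds its "fn" and its "kwargs". apply_moves: Moves the arm, as the interface text tells. Its arguments: {"type":"object","properties":{"deltas":{"type":"array"},"newtons":{"type":"number"}},"required":["deltas"]}

```bash
ls; mkdir -p pics; python3 - <<'E'
from workcell import *
import cv2
for n in("scene","top"):
    im=grab_frame(n); cv2.imwrite(f"pics/{n}0.png",im[:,:,::-1]); c=camera_info(n); print(n,c)
print(get_state())
E
```

```text
pics
scene {'fx': 350.310724761007, 'fy': 350.310724761007, 'cx': 258.9099346251492, 'cy': 183.82520314030356, 'dist_coeffs': array([-0.02051249,  0.        ,  0.        ,  0.        ,  0.        ]), 'extrinsics': array([[ 0.48808361,  0.43763947, -0.7551464 , -0.10083117],
       [-0.87278635,  0.24048384, -0.42474876, -0.40033697],
       [-0.00428631,  0.86639438,  0.49934198,  0.50502958],
       [ 0.        ,  0.        ,  0.        ,  1.        ]])}
top {'fx': 487.19113993190956, 'fy': 487.19113993190956, 'cx': 253.36690573726267, 'cy': 192.35026287354523, 'dist_coeffs': array([-0.1569267,  0.       ,  0.       ,  0.       ,  0.       ]), 'extrinsics': array([[ 0.00351988,  0.99101927, -0.13367276,  0.36052682],
       [-0.999992  ,  0.00323455, -0.00235166, -0.01242904],
       [-0.00189817,  0.13367997,  0.99102274,  1.29736708],
       [ 0.        ,  0.        ,  0.        ,  1.        ]])}
{'time': 0.1, 'joint_positions': array([ 1.00500710e+00,  3.42652695e-01,  1.52487551e+00,  2.24360295e-05,
        1.27538544e+00, -1.45963054e-01]), 'joint_vel': array([-0.00090317,  0.00016802, -0.00375181,  0.00178632, -0.00064936,
        0.00013478]), 'joint_torque': array([ 1.04793828e-03, -4.32003558e+01, -2.44696355e+01,  7.18064792e-02,
        5.26508724e-02, -9.02589909e-05]), 'position': array([0.21376432, 0.47914172, 0.22613069]), 'tool_rot': array([-2.40180718e-04,  2.08378049e-01,  9.78048134e-01, -6.15368060e-04]), 'wrist_force': array([-0.44286147,  0.58581204,  0.42412317]), 'torque': array([-0.01515258, -0.02168256, -0.01177731]), 'grasp_force': 0.0, 'opening': 0.09201192888532973}
```

View pics/scene0.png

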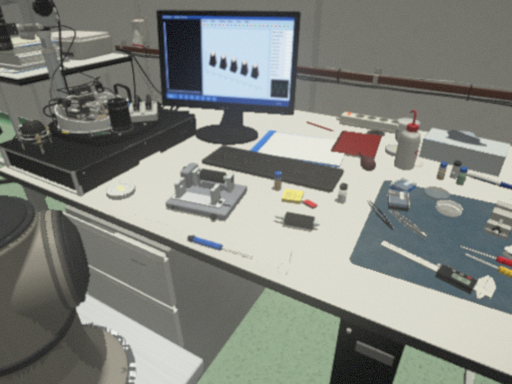

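View pics/top0.png

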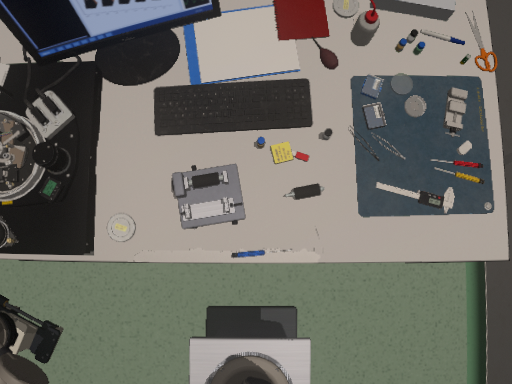

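Scene view: machine at about (207,190), roller at (298,220), vials at (278,180) and (343,193), driver at (215,245). Top view: machine at about (210,196), roller at (305,191). Next I zoom in.

```bash
python3 - <<'E'
import cv2
t=cv2.imread("pics/top0.png"); s=cv2.imread("pics/scene0.png")
cv2.imwrite("pics/tc.png",cv2.resize(t[130:265,165:335],None,fx=4.4,fy=4.4,interpolation=cv2.INTER_CUBIC))
cv2.imwrite("pics/sc.png",cv2.resize(s[155:245,160:325],None,fx=4.8,fy=4.8,interpolation=cv2.INTER_CUBIC))
E
```

```text
(no output)
```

View pics/tc.png

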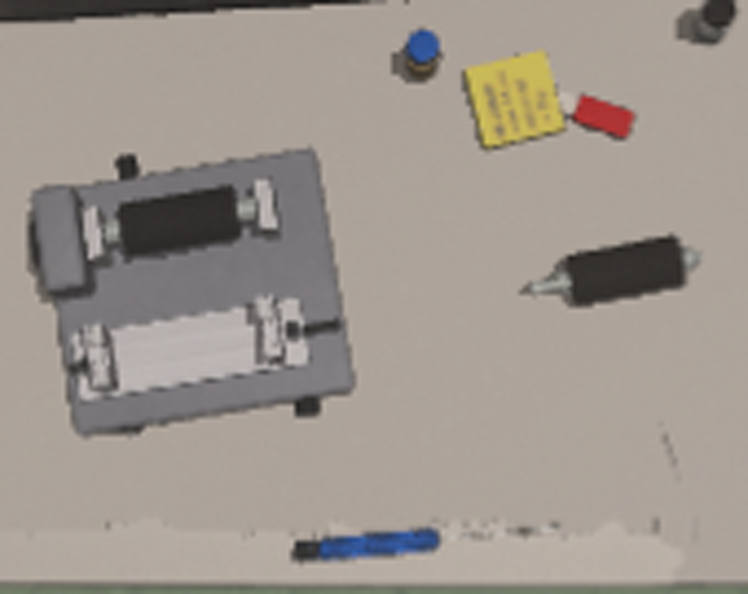

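View pics/sc.png

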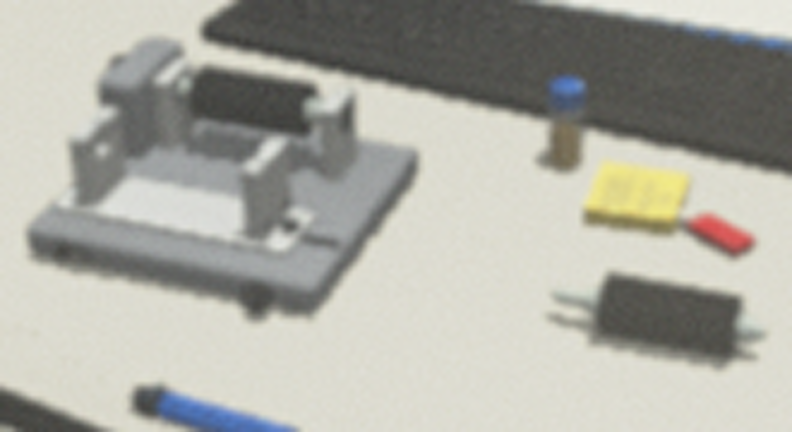

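Top crop (4.4x, offset 165,130): sprung tip at (522,289), solid tip at (700,257), so the sprung pin points to +y. The cheeks are at about (98,358) and (270,330), and the visible base corners are (315,150), (354,388) and (78,432). Gearbox is on the +y side, so the machine faces the expected way.

```bash
cat > h.py <<'E'
import numpy as np,cv2
from workcell import *
from scipy.spatial.transform import Rotation as R
def cam(n):
    c=camera_info(n);K=np.array([[c['fx'],0,c['cx']],[0,c['fy'],c['cy']],[0,0,1.]])
    return K,c['dist_coeffs'],c['extrinsics']
def ray(n,px,z):
    K,d,E=cam(n);u=cv2.undistortPoints(np.float64(px).reshape(-1,1,2),K,d).reshape(-1,2)
    D=np.c_[u[:,0],-u[:,1],-np.ones(len(u))]@E[:3,:3].T;o=E[:3,3]
    return o+D*((z-o[2])/D[:,2])[:,None]
def proj(n,P):
    K,d,E=cam(n);Q=(np.atleast_2d(P)-E[:3,3])@E[:3,:3]*[1,-1,-1]
    return cv2.projectPoints(Q,np.zeros(3),np.zeros(3),K,d)[0].reshape(-1,2)
E
python3 - <<'E'
from h import *
np.set_printoptions(precision=4,suppress=True)
t=cv2.imread("pics/top0.png");s=cv2.imread("pics/scene0.png")
C=lambda a,o,k:np.array(a)/k+np.array(o)-0.5+0.5/k
tc=lambda a:C(a,(165,130),4.4); sc=lambda a:C(a,(160,155),4.8)
def rub(n,im,box):
    x0,y0,x1,y1=box;m=(im[y0:y1,x0:x1].max(2)<75).astype(np.uint8)
    cs=cv2.findContours(m,0,1)[0];c=max(cs,key=cv2.contourArea)
    mm=cv2.moments(cv2.drawContours(np.zeros_like(m),[c],-1,1,-1),True);return np.array([mm['m10']/mm['m00']+x0,mm['m01']/mm['m00']+y0]),cv2.minAreaRect(c)
for n,im,b,bd in(("top",t,(285,180,325,205),(185,168,225,192)),("scene",s,(280,208,320,232),None)):
    c,r=rub(n,im,b);print(n,c,r,ray(n,c,.016))
    if bd: c,r=rub(n,im,bd);print("driven",c,r,ray(n,c,.056))
tips=ray("top",tc([(522,289),(703,257)]),.016);print("tips",tips,np.linalg.norm(tips[0]-tips[1]))
e=tips[0]-tips[1];print("roller yaw of +y axis from world y",np.degrees(np.arctan2(-e[0],e[1])))
cs=ray("top",tc([(315,150),(354,388),(78,432)]),.022);print("base corners",cs,np.linalg.norm(cs[0]-cs[1]),np.linalg.norm(cs[1]-cs[2]))
ce=(cs[0]+cs[2])/2;e=cs[2]-cs[1];print("machine ctr",ce,"yaw",np.degrees(np.arctan2(-e[0],e[1])), np.degrees(np.arctan2(*(cs[0]-cs[1])[[1,0]])))
# refine: base mask etc
print(t[196,215],t[210,208],t[200,240],t[150,240])
E
```

```text
top [306.6549 190.9472] ((21.5660400390625, 11.018867492675781), (11.05731201171875, 26.29183006286621), 79.3803482055664) [[ 0.5376 -0.1511  0.016 ]]
driven [205.2029 179.9824] ((19.594593048095703, 12.067567825317383), (12.494322776794434, 28.441024780273438), 80.53767395019531) [[0.5598 0.1151 0.056 ]]Traceback (most recent call last):
  File "<stdin>", line 11, in <module>
  File "<stdin>", line 8, in rub
ValueError: max() iterable argument is empty
```

```bash
python3 - <<'E'
from h import *
np.set_printoptions(precision=4,suppress=True)
t=cv2.imread("pics/top0.png");s=cv2.imread("pics/scene0.png")
C=lambda a,o,k:np.array(a)/k+np.array(o)-0.5+0.5/k
tc=lambda a:C(a,(165,130),4.4); sc=lambda a:C(a,(160,155),4.8)
m=(s[205:232,278:320].max(2)<105).astype(np.uint8);c=max(cv2.findContours(m,0,1)[0],key=cv2.contourArea);r=cv2.minAreaRect(c)
print("scene rubber",r,ray("scene",np.array(r[0])+[278,205],.016))
tips=ray("top",tc([(522,289),(703,257)]),.016);print("tips",tips,np.linalg.norm(tips[0]-tips[1]))
e=tips[0]-tips[1];print("roller yaw",np.degrees(np.arctan2(-e[0],e[1])))
cs=ray("top",tc([(315,150),(354,388),(78,432)]),.022);print("base corners",cs,np.linalg.norm(cs[0]-cs[1]),np.linalg.norm(cs[1]-cs[2]))
ce=(cs[0]+cs[2])/2;e=cs[2]-cs[1];print("machine ctr",ce,"yaw",np.degrees(np.arctan2(-e[0],e[1])),np.degrees(np.arctan2(*(cs[0]-cs[1])[[1,0]])))
yaw=np.radians(9.3)  # provisional: overlay projected outline for several shifts
ex=np.array([np.cos(yaw),np.sin(yaw),0]);ey=np.array([-np.sin(yaw),np.cos(yaw),0])
# cheek tops, intensity profile along the cheek centre line in the top view and scene view at z=69
M=lambda p:np.array([ce[0],ce[1],0])+p[0]*ex+p[1]*ey+[0,0,p[2]]
g=cv2.cvtColor(t,cv2.COLOR_BGR2GRAY).astype(np.float32)
for xo in(-.049,-.021):
  ys=np.arange(-.075,.0751,.002);P=proj("top",np.array([M((xo,y,.069)) for y in ys])).astype(np.float32)
  v=cv2.remap(g,P[:,:1],P[:,1:],1).ravel();print(xo);print([(int(round(y*1000)),int(a)) for y,a in zip(ys,v)])
# edge probes of base at z=22: across x at y=+-, across y
def edge(p0,p1):
  ss=np.linspace(0,1,81);Q=np.array([M(np.array(p0)*(1-k)+np.array(p1)*k) for k in ss]);P=proj("top",Q).astype(np.float32)
  bl=(t[:,:,2].astype(np.float32)-t[:,:,0]);v=cv2.remap(bl,P[:,:1],P[:,1:],1).ravel()
  th=(v[:8].mean()+v[-8:].mean())/2;i=np.argmax((v>th)!=(v[0]>th));return np.array(p0)*(1-ss[i])+np.array(p1)*ss[i],v[0],v[-1]
z=.022
for a,b in[((-.06,-.06,z),(-.09,-.06,z)),((-.06,.0,z),(-.09,.0,z)),((-.06,.05,z),(-.09,.05,z)),((.06,-.06,z),(.09,-.06,z)),((.06,.0,z),(.09,.0,z)),((.0,-.07,z),(.0,-.1,z)),((.05,-.07,z),(.05,-.1,z)),((-.06,-.07,z),(-.06,-.1,z)),((-.06,.07,z),(-.06,.1,z)),((-.02,.07,z),(-.02,.1,z))]: print(a,edge(a,b))
E
```

```text
scene rubber ((20.726476669311523, 15.685997009277344), (28.815263748168945, 12.209065437316895), 10.784297943115234) [[ 0.5318 -0.152   0.016 ]]
tips [[ 0.5257 -0.0887  0.016 ]
 [ 0.5456 -0.1986  0.016 ]] 0.11172599829701745
roller yaw 10.250756953772282
base corners [[0.6094 0.0366 0.022 ]
 [0.4651 0.0121 0.022 ]
 [0.438  0.1769 0.022 ]] 0.14638762662946347 0.16696671391650617
machine ctr [0.5237 0.1067 0.022 ] yaw 9.351843825322346 9.620126179368627
-0.049
[(-75, 124), (-73, 124), (-71, 124), (-69, 124), (-67, 124), (-65, 125), (-63, 126), (-61, 154), (-59, 176), (-57, 183), (-55, 183), (-53, 184), (-51, 183), (-49, 149), (-47, 105), (-45, 165), (-43, 175), (-41, 177), (-39, 172), (-37, 154), (-35, 120), (-33, 109), (-31, 133), (-29, 177), (-27, 181), (-25, 182), (-23, 182), (-21, 182), (-19, 181), (-17, 181), (-15, 182), (-13, 182), (-11, 183), (-9, 183), (-7, 182), (-5, 182), (-3, 183), (-1, 182), (1, 181), (3, 182), (5, 182), (7, 182), (9, 182), (11, 182), (13, 182), (15, 181), (17, 182), (19, 182), (21, 182), (23, 182), (25, 182), (27, 182), (29, 182), (31, 182), (33, 181), (3
[... 1407 characters left out ...]
.06, 0.022) (array([ 0.0754, -0.06  ,  0.022 ]), np.float32(0.53808594), np.float32(18.03125))
(0.06, 0.0, 0.022) (array([0.0754, 0.    , 0.022 ]), np.float32(1.6796875), np.float32(18.53125))
(0.0, -0.07, 0.022) (array([ 0.    , -0.0839,  0.022 ]), np.float32(-0.2109375), np.float32(19.0))
(0.05, -0.07, 0.022) (array([ 0.05  , -0.0835,  0.022 ]), np.float32(0.0), np.float32(19.029297))
(-0.06, -0.07, 0.022) (array([-0.06  , -0.0843,  0.022 ]), np.float32(-1.2460938), np.float32(19.594727))
(-0.06, 0.07, 0.022) (array([-0.06  ,  0.0854,  0.022 ]), np.float32(-0.001953125), np.float32(18.804688))
(-0.02, 0.07, 0.022) (array([-0.02  ,  0.0869,  0.022 ]), np.float32(7.0), np.float32(19.097656))
```

Machine centre comes out near (0.524, 0.107), yaw 9.5°, and the base edges check at ±75 and ±85 mm. The cheek inner faces lie at -36 and +54.5 mm, 90.5 apart as given, so the bracket is shifted about +9 mm. The roller is near (0.537, -0.150), yaw 10.4°. Moving now.

Call:
{"fn": "apply_moves", "kwargs": {"deltas": [[[1,-32,-26,0,0,0,0],[1,-32,-26,0,0,0,0],[1,-32,-26,0,0,0,0],[1,-32,-26,0,0,0,0],[1,-32,-26,0,0,0,0],[1,-32,-26,0,0,0,0],[1,-32,-26,0,0,0,0],[1,-32,-26,0,0,0,0]]], "newtons": 30}}

```text
time: 0.77
position: [0.3631, 0.1833, 0.2266]
tool_rot: [-0.0, 0.208, 0.978, 0.0]
wrist_force: [1.1, 0.6, -0.3]
opening: 0.0918
grasp_force: 0.0
```

Call:
{"fn": "apply_moves", "kwargs": {"deltas": [[[1,-32,-26,0,0,0,0],[1,-32,-26,0,0,0,0],[1,-32,-26,0,0,0,0],[1,-32,-26,0,0,0,0],[1,-32,-26,0,0,0,0],[1,-32,-26,0,0,0,0],[1,-32,-26,0,0,0,0],[1,-32,-26,0,0,0,0]]]}}

```text
time: 1.43
position: [0.5122, -0.1112, 0.2264]
tool_rot: [-0.0, 0.209, 0.978, 0.0]
wrist_force: [1.7, 0.2, 0.2]
opening: 0.092
grasp_force: 0.0
```

Call:
{"fn": "apply_moves", "kwargs": {"deltas": [[[0.6,0,0,13,0,0,0.121],[0.6,0,0,13,0,0,0.121],[0.6,0,0,13,0,0,0.121],[0.6,0,0,13,0,0,0.121],[0.6,0,0,13,0,0,0.121],[0.6,0,0,13,0,0,0.121],[0.6,0,0,13,0,0,0.121],[0.6,0,0,13,0,0,0.121]]]}}

```text
time: 2.1
position: [0.5117, -0.109, 0.1217]
tool_rot: [-0.0, 0.642, 0.767, -0.0]
wrist_force: [-0.2, -0.1, 0.7]
opening: 0.0552
grasp_force: 0.0
```

```bash
cat >> h.py <<'E'
def to(P,yawdeg=None,tilt=0):
    """tool-frame mm / rotvec from the present pose to world point P (TCP), tool x at yaw+90 deg, tilted (+y end down) by tilt"""
    s=get_state();w=s['tool_rot'];q=R.from_quat([w[1],w[2],w[3],w[0]])
    print('t',s['time'],'pos',s['position'].round(4),'F',s['wrist_force'].round(2),'T',s['torque'].round(2),'open',round(s['opening'],4),'grip',round(s['grasp_force'],1))
    print('tool x',q.as_matrix()[:,0].round(4),'z',q.as_matrix()[:,2].round(4))
    print('shift mm',(q.inv().apply(np.array(P)-s['position'])*1000).round(1))
    if yawdeg is not None:
        a=np.radians(yawdeg);ey=np.array([-np.sin(a),np.cos(a),0]);ex=np.array([np.cos(a),np.sin(a),0])
        x=ey*np.cos(tilt)-np.array([0,0,1])*np.sin(tilt);T=np.c_[x,ex,np.cross(x,ex)]
        print('rotvec',(q.inv()*R.from_matrix(T)).as_rotvec().round(4))
E
python3 -c "
from h import *
to((.537,-.1505,.003),10.4)"
```

```text
t 2.1 pos [ 0.5117 -0.109   0.1217] F [-0.23 -0.05  0.7 ] T [-0.1   0.01  0.  ] open 0.0552 grip 0.0
tool x [-1.761e-01  9.844e-01  5.000e-04] z [-7.e-04  4.e-04 -1.e+00]
shift mm [-45.4  17.7 118.7]
rotvec [-0.0007 -0.0005 -0.0045]
```

Call:
{"fn": "apply_moves", "kwargs": {"deltas": [[[0.6,-15,6,10,0,0,0],[0.6,-15,6,20,0,0,0],[0.6,-15.4,5.7,20,0,0,0],[0.6,0,0,20,0,0,0],[0.6,0,0,20,0,0,0],[0.6,0,0,16,0,0,0],[0.6,0,0,9,0,0,0],[0.6,0,0,3,0,0,0]]]}}

```text
time: 2.77
position: [0.5366, -0.1501, 0.0029]
tool_rot: [-0.002, 0.64, 0.769, -0.0]
wrist_force: [-0.7, 0.4, 0.4]
opening: 0.0551
grasp_force: 0.0
```

Call:
{"fn": "apply_moves", "kwargs": {"deltas": [[[0.25,0,0,0,0,0,0],[0.25,0,0,0,0,0,0],[0.25,0,0,0,0,0,0],[0.25,0,0,0,0,0,0],[0.25,0,0,0,0,0,0],[0.25,0,0,0,0,0,0],[0.25,0,0,0,0,0,0],[0.25,0,0,0,0,0,0]]], "newtons": 30}}

```text
time: 3.43
position: [0.5382, -0.1507, 0.0056]
tool_rot: [0.001, 0.64, 0.769, 0.0]
wrist_force: [-1.3, 0.5, 6.0]
opening: 0.0314
grasp_force: 30.0
```

```bash
python3 -c "
from h import *
to((.537,-.1505,.1),10.4)"
```

```text
t 3.4333 pos [ 0.5382 -0.1507  0.0056] F [-1.3   0.51  5.99] T [0.02 0.14 0.02] open 0.0314 grip 30.0
tool x [-1.820e-01  9.833e-01 -8.000e-04] z [ 1.6e-03 -6.0e-04 -1.0e+00]
shift mm [  0.4  -1.  -94.4]
rotvec [0.0015 0.0008 0.0015]
```

Call:
{"fn": "apply_moves", "kwargs": {"deltas": [[[0.25,0,0,-4,0,0,0],[0.25,0,0,-12,0,0,0],[0.25,0,0,-25,0,0,0],[0.25,0,0,-30,0,0,0],[0.25,0,0,-30,0,0,0],[0.25,0,0,-20,0,0,0],[0.25,0,0,-4,0,0,0],[0.25,0,0,0,0,0,0]]]}}

```text
time: 4.1
position: [0.5381, -0.1507, 0.1307]
tool_rot: [0.001, 0.64, 0.769, 0.0]
wrist_force: [0.1, 0.4, -1.9]
opening: 0.0311
grasp_force: 30.0
```

```bash
python3 - <<'E'
from h import *
s=grab_frame("scene")[:,:,::-1];t=grab_frame("top")[:,:,::-1];cv2.imwrite("pics/s1.png",s);cv2.imwrite("pics/t1.png",t)
a=cv2.resize(s[140:240,240:360],None,fx=5,fy=5,interpolation=2);b=cv2.resize(t[140:240,250:370],None,fx=5,fy=5,interpolation=2)
cv2.imwrite("pics/hold.png",a)
to((.5,0,.13),10)
E
```

```text
t 4.2 pos [ 0.5367 -0.1501  0.1282] F [-0.14  0.32 -1.59] T [-0.11  0.07  0.01] open 0.0311 grip 30.0
tool x [-0.1819  0.9833  0.0015] z [-0.0023  0.0011 -1.    ]
shift mm [154.3  -8.8  -1.5]
rotvec [-0.002  -0.0015  0.0084]
```

View pics/hold.png

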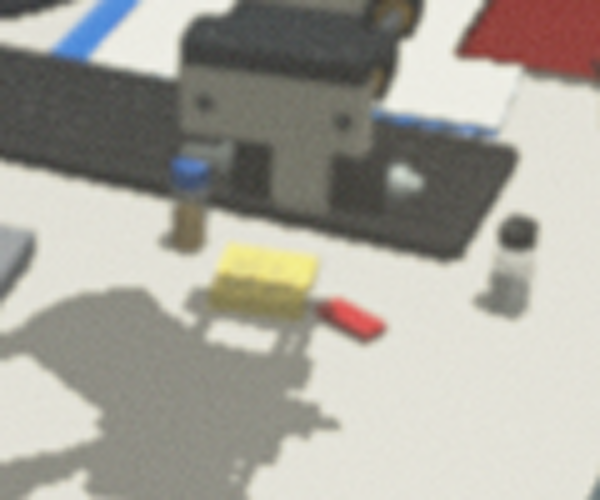

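Held between the fingers: solid end shows at crop (403,180), tip about (423,183); sprung pin around (215,155) behind the vial cap. Checking against the projected expectation.

```bash
python3 - <<'E'
from h import *
np.set_printoptions(precision=2,suppress=True)
c=np.array([.5367,-.1501,.1282+.0115]);ax=np.array([-.182,.983,0])
for n in("scene","top"):
    print(n,proj(n,[c-.048*ax,c-.042*ax,c+.042*ax,c+.060*ax]).tolist())
print("solid tip obs px",423/5+240,183/5+140)
cr=cv2.imread("pics/t1.png")
c0=proj("top",[c])[0].astype(int);x,y=c0;print(c0)
cv2.imwrite("pics/holdt.png",cv2.resize(cr[y-35:y+35,x-45:x+45],None,fx=6,fy=6,interpolation=2));print("off",x-45,y-35)
E
```

```text
scene [[323.5732121894521, 176.8195350671794], [320.8113174727444, 176.4005157154196], [283.35366284351943, 170.7219990132705], [275.61254530508086, 169.54946661117705]]
top [[331.1011951027381, 180.7984288580673], [328.6848208463855, 181.2346048569761], [294.631273292762, 187.3793900858625], [287.2886535806809, 188.70380414218857]]
solid tip obs px 324.6 176.6
[311 184]
off 266 149
```

View pics/holdt.png

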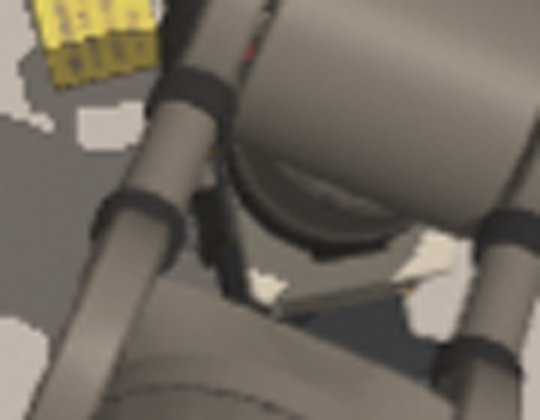

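Solid tip in the scene view matches the expected grasp within about 1 px; the arm hides the roller in the top view. I'll go with the kinematics: the sprung end enters the +y recess with the roller tilted about 0.35 rad.

```bash
cat >> h.py <<'E'
B=np.array([.4877,.1100,0]);YAW=9.5;H=.0104
def tcp(ytip,zc,tau,c=0,dx=0,B=B):
    """TCP for sprung tip (current) at bracket y, ball-centre height zc (mm), tilt, compression"""
    a=np.radians(YAW);ey=np.array([-np.sin(a),np.cos(a),0]);ex=np.array([np.cos(a),np.sin(a),0]);z=np.array([0,0,1.])
    x=ey*np.cos(tau)-z*np.sin(tau);tz=-z*np.cos(tau)-ey*np.sin(tau)
    tip=B+ey*ytip/1e3+z*(zc-4*np.sin(tau))/1e3+ex*dx/1e3
    return tip-x*(60-c)/1e3+tz*H
E
python3 - <<'E'
from h import *
for z in (100,):
    P=tcp(40,z,.35);print(P.round(4));to(P,YAW,.35);to(P)
E
```

```text
[0.491  0.0903 0.1094]
t 4.2 pos [ 0.5367 -0.1501  0.1282] F [-0.14  0.32 -1.59] T [-0.11  0.07  0.01] open 0.0311 grip 30.0
tool x [-0.1819  0.9833  0.0015] z [-0.0023  0.0011 -1.    ]
shift mm [244.8  -1.2  19.2]
rotvec [ 0.001  -0.3515  0.0173]
t 4.2 pos [ 0.5367 -0.1501  0.1282] F [-0.14  0.32 -1.59] T [-0.11  0.07  0.01] open 0.0311 grip 30.0
tool x [-0.1819  0.9833  0.0015] z [-0.0023  0.0011 -1.    ]
shift mm [244.8  -1.2  19.2]
```

Call:
{"fn": "apply_moves", "kwargs": {"deltas": [[[0.25,15,0,0,0,0,0.002],[0.25,30,0,0,0,0,0.002],[0.25,37,0,0,0,0,0.002],[0.25,40,0,0,0,0,0.002],[0.25,40,0,0,0,0,0.002],[0.25,37,0,0,0,0,0.002],[0.25,30,0,0,0,0,0.002],[0.25,15,0,0,0,0,0.003]]]}}

```text
time: 4.87
position: [0.4922, 0.0936, 0.1281]
tool_rot: [-0.002, 0.645, 0.764, -0.001]
wrist_force: [0.1, 0.6, -1.4]
opening: 0.0313
grasp_force: 30.0
```

Call:
{"fn": "apply_moves", "kwargs": {"deltas": [[[0.25,0,0,0,0,-0.05,0],[0.25,0,0,0,0,-0.05,0],[0.25,0,0,0,0,-0.05,0],[0.25,0,0,0,0,-0.05,0],[0.25,0,0,0,0,-0.05,0],[0.25,0,0,0,0,-0.05,0],[0.25,0,0,0,0,-0.05,0],[0.25,0,0,0,0,0,0]]]}}

```text
time: 5.53
position: [0.493, 0.0912, 0.1276]
tool_rot: [0.132, 0.635, 0.753, -0.114]
wrist_force: [-1.4, -0.4, -2.0]
opening: 0.0313
grasp_force: 30.0
```

```bash
python3 - <<'E'
from h import *
to(tcp(40,85,.35),YAW,.35)
s=grab_frame("scene")[:,:,::-1];t=grab_frame("top")[:,:,::-1];cv2.imwrite("pics/s2.png",s);cv2.imwrite("pics/t2.png",t)
cv2.imwrite("pics/s2c.png",cv2.resize(s[125:225,150:260],None,fx=5.5,fy=5.5,interpolation=2))
E
```

```text
t 5.5333 pos [0.493  0.0912 0.1276] F [-1.39 -0.44 -2.01] T [ 0.28  0.12 -0.01] open 0.0313 grip 30.0
tool x [-0.1589  0.9254 -0.3441] z [ 0.0538 -0.3399 -0.9389]
shift mm [10.9 -2.  31.3]
rotvec [-0.003   0.0012  0.0039]
```

View pics/s2c.png

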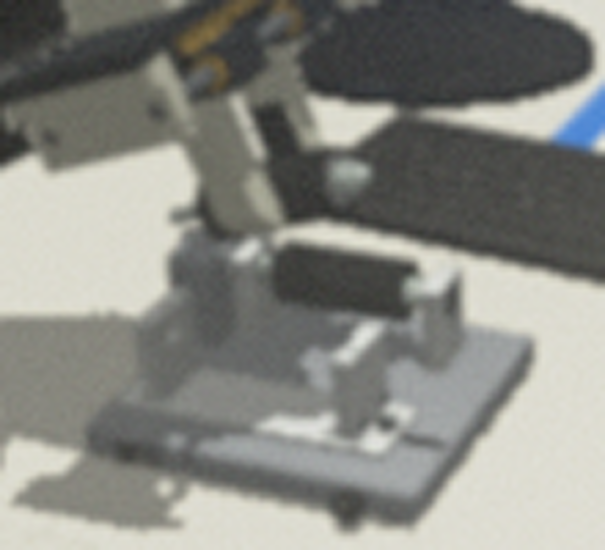

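Scene crop: solid end at (352,175), sprung tip at (180,215), -y cheek top near (360,343). Comparing these with predictions.

```bash
python3 - <<'E'
from h import *
np.set_printoptions(precision=1,suppress=True)
s=get_state();w=s['tool_rot'];q=R.from_quat([w[1],w[2],w[3],w[0]]);c=s['position']-q.apply([0,0,H]);x=q.apply([1,0,0])
cc=lambda p:(p-[150,125]+.5)*5.5-.5
print("sprung,shoulder+,solid shoulder, tip",cc(proj("scene",[c+.06*x,c+.042*x,c-.042*x,c-.048*x])).tolist())
a=np.radians(YAW);ey=np.array([-np.sin(a),np.cos(a),0]);ex=np.array([np.cos(a),np.sin(a),0])
def bp(x,y,z): return B+ex*x/1e3+ey*y/1e3+[0,0,z/1e3]
print("-y cheek top corners",cc(proj("scene",[bp(-18,-55.25,69),bp(-18,-45.25,69),bp(18,-45.25,69),bp(18,-55.25,69)])).tolist())
print("-y foot",cc(proj("scene",[bp(-18,-55.25,26),bp(18,-55.25,26)])).tolist())
E
```

```text
sprung,shoulder+,solid shoulder, tip [[173.58089102251887, 209.61956185098032], [205.14753232580614, 202.80334475386206], [360.7455155696959, 169.24026871484173], [372.4108941298763, 166.72636468490595]]
-y cheek top corners [[350.6077820216674, 360.03713252286354], [330.18296863750663, 356.1833191395555], [365.76201280572946, 318.04621689564806], [385.6285795772123, 321.64150503513116]]
-y foot [[357.2180263728551, 441.71233576594034], [391.1786408104762, 401.58003393516645]]
```

Bracket prediction matches the picture to a pixel. The roller may sit 1–2 mm lower than assumed, so I'll aim slightly high. Descending in front of the recess.

```bash
python3 - <<'E'
from h import *
to(tcp(39,59,.35),YAW,.35)
print('down 10 world in tool:',-10*np.sin(.35)*-1,10*np.cos(.35))
E
```

```text
t 5.6333 pos [0.4938 0.0905 0.1283] F [ 0.73  0.23 -1.32] T [ 0.2   0.14 -0.02] open 0.0313 grip 30.0
tool x [-0.1578  0.9266 -0.3414] z [ 0.0543 -0.3371 -0.9399]
shift mm [19.8 -2.6 56.5]
rotvec [-0.0021 -0.0016  0.0027]
down 10 world in tool: 3.4289780745545135 9.393727128473788
```

Call:
{"fn": "apply_moves", "kwargs": {"deltas": [[[0.25,2.5,-1,8,0,0,0],[0.25,3,-1,9,0,0,0.001],[0.25,3,-0.6,9,0,0,0.001],[0.25,3,0,9,0,0,0],[0.25,3,0,8,0,0,0],[0.25,2.5,0,7,0,0,0],[0.25,2,0,5,0,0,0],[0.25,0.8,0,1.5,0,0,0]]]}}

```text
time: 6.3
position: [0.492, 0.0883, 0.0687]
tool_rot: [0.132, 0.637, 0.751, -0.113]
wrist_force: [0.1, -0.4, -1.7]
opening: 0.0312
grasp_force: 30.0
```

```bash
python3 - <<'E'
from h import *
to(tcp(39,59,.35),YAW,.35)
s=grab_frame("scene")[:,:,::-1];cv2.imwrite("pics/s3.png",s)
cv2.imwrite("pics/s3c.png",cv2.resize(s[140:220,165:255],None,fx=7,fy=7,interpolation=2))
s=get_state();w=s['tool_rot'];q=R.from_quat([w[1],w[2],w[3],w[0]]);c=s['position']-q.apply([0,0,H]);x=q.apply([1,0,0])
cc=lambda p:(p-[165,140]+.5)*7-.5
print("sprung,shoulder+,solid shoulder, tip",cc(proj("scene",[c+.06*x,c+.042*x,c-.042*x,c-.048*x])).round().tolist())
a=np.radians(YAW);ey=np.array([-np.sin(a),np.cos(a),0]);ex=np.array([np.cos(a),np.sin(a),0])
def bp(x,y,z): return B+ex*x/1e3+ey*y/1e3+[0,0,z/1e3]
print("recess +y",cc(proj("scene",[bp(-6,45.25,52),bp(6,45.25,52),bp(6,45.25,65),bp(-6,45.25,65)])).round().tolist())
E
```

```text
t 6.3 pos [0.492  0.0883 0.0687] F [ 0.13 -0.4  -1.71] T [ 0.2   0.13 -0.  ] open 0.0312 grip 30.0
tool x [-0.1536  0.9267 -0.3429] z [ 0.0551 -0.3384 -0.9394]
shift mm [ 1.2 -0.7 -0.2]
rotvec [-0.0015 -0.     -0.0014]
sprung,shoulder+,solid shoulder, tip [[136.0, 310.0], [175.0, 303.0], [367.0, 269.0], [382.0, 266.0]]
recess +y [[111.0, 330.0], [128.0, 315.0], [124.0, 284.0], [107.0, 300.0]]
```

View pics/s3c.png

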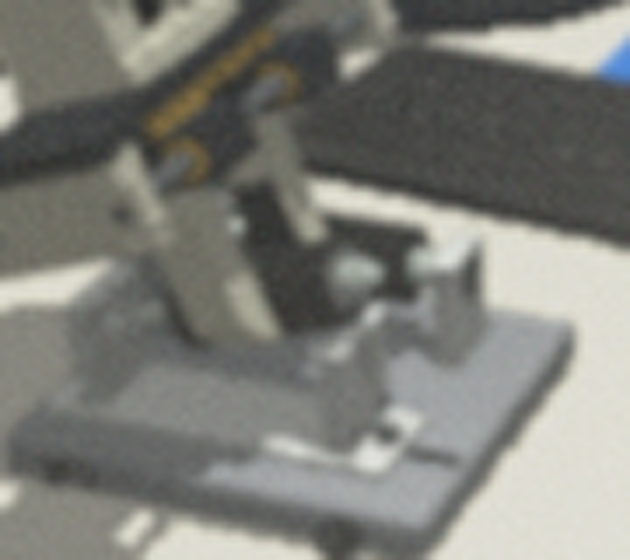

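No contact yet, and the roller is above the -y cheek (solid end blob near (357,272), as predicted). Advancing horizontally into the +y recess.

Call:
{"fn": "apply_moves", "kwargs": {"deltas": [[[0.25,1.2,-0.1,-0.43,0,0,0],[0.25,1.2,-0.1,-0.43,0,0,0],[0.25,1.2,-0.1,-0.43,0,0,0],[0.25,1.2,-0.1,-0.43,0,0,0],[0.25,1.2,-0.1,-0.43,0,0,0],[0.25,1.2,-0.1,-0.43,0,0,0],[0.25,1.2,-0.1,-0.43,0,0,0],[0.25,0.6,0,-0.21,0,0,0]]]}}

```text
time: 7.02
position: [0.4902, 0.098, 0.0698]
tool_rot: [0.133, 0.637, 0.751, -0.112]
wrist_force: [0.3, 0.7, -1.2]
opening: 0.0314
grasp_force: 30.0
```

```bash
python3 - <<'E'
from h import *
to(tcp(52.25,59,.35),YAW,.35)
E
```

```text
t 7.0167 pos [0.4902 0.098  0.0698] F [ 0.28  0.72 -1.22] T [0.25 0.12 0.01] open 0.0314 grip 30.0
tool x [-0.1533  0.9268 -0.3428] z [ 0.0569 -0.338  -0.9394]
shift mm [ 4.7 -0.5 -0.2]
rotvec [ 0.0003 -0.0001 -0.0017]
```

Call:
{"fn": "apply_moves", "kwargs": {"deltas": [[[0.25,0.8,-0.1,-0.3,0,0,0],[0.25,0.8,-0.1,-0.3,0,0,0],[0.25,0.8,-0.1,-0.3,0,0,0],[0.25,0.8,-0.1,-0.3,0,0,0],[0.25,0.8,0,-0.3,0,0,0],[0.25,0.8,0,-0.3,0,0,0],[0.25,0,0,0,0,0,0],[0.25,0,0,0,0,0,0]]]}}

```text
time: 7.68
position: [0.489, 0.1029, 0.0698]
tool_rot: [0.133, 0.637, 0.751, -0.112]
wrist_force: [-0.7, 0.1, -1.2]
opening: 0.0314
grasp_force: 30.0
```

```bash
python3 - <<'E'
from h import *
to(tcp(52.25,59,.35),YAW,.35)
E
```

```text
t 7.6833 pos [0.489  0.1029 0.0698] F [-0.68  0.08 -1.25] T [ 0.21  0.09 -0.04] open 0.0314 grip 30.0
tool x [-0.1533  0.9268 -0.3429] z [ 0.0567 -0.3381 -0.9394]
shift mm [ 0.1 -0.1  1.5]
rotvec [ 0.0002 -0.     -0.0018]
```

Call:
{"fn": "apply_moves", "kwargs": {"deltas": [[[0.25,0.5,0,-0.15,0,0,0],[0.25,0.5,0,-0.15,0,0,0],[0.25,0.5,0,-0.15,0,0,0],[0.25,0.5,0,-0.15,0,0,0],[0.25,0.5,0,-0.15,0,0,0],[0.25,0.5,0,-0.15,0,0,0],[0.25,0,0,0,0,0,0],[0.25,0,0,0,0,0,0]]]}}

```text
time: 8.35
position: [0.4885, 0.1058, 0.0696]
tool_rot: [0.133, 0.637, 0.751, -0.112]
wrist_force: [1.0, -4.2, -1.1]
opening: 0.0315
grasp_force: 30.0
```

```bash
python3 - <<'E'
from h import *
to(tcp(52.25,59,.35),YAW,.35)
E
```

```text
t 8.35 pos [0.4885 0.1058 0.0696] F [ 0.97 -4.18 -1.08] T [-0.58 -0.07 -0.01] open 0.0315 grip 30.0
tool x [-0.1533  0.9267 -0.343 ] z [ 0.0566 -0.3383 -0.9393]
shift mm [-2.8 -0.1  2.3]
rotvec [-0.      0.0002 -0.0018]
```

Spring contact felt: about 4.2 N, so roughly 2 mm compression, with the tip on the recess floor within about 1 mm of the prediction. Next I compress while reducing tilt.

```bash
cat >> h.py <<'E'
def pose(ytip,zc,tau,c,dx=0):
    a=np.radians(YAW);ey=np.array([-np.sin(a),np.cos(a),0]);ex=np.array([np.cos(a),np.sin(a),0])
    x=ey*np.cos(tau)-np.array([0,0,1])*np.sin(tau);return tcp(ytip,zc,tau,c,dx),R.from_matrix(np.c_[x,ex,np.cross(x,ex)])
def rows(p0,p1,n=7):
    """params (ytip,zc,tau,c,dx): rows from present measured pose (param p0 nominal) to p1, spreading the residual"""
    s=get_state();w=s['tool_rot'];q=R.from_quat([w[1],w[2],w[3],w[0]])
    P0,Q0=pose(*p0);eP=s['position']-P0;eQ=(Q0.inv()*q).as_rotvec()
    print('F',s['wrist_force'].round(2),'T',s['torque'].round(2),'residual mm',(Q0.inv().apply(eP)*1e3).round(2),'rot',eQ.round(4))
    p0=np.array(p0,float);p1=np.array(p1,float);prev=(s['position'],q)
    for k in range(1,n+1):
        f=k/n;P,Q=pose(*(p0+(p1-p0)*f));P=P+eP*(1-f);Q=Q*R.from_rotvec(eQ*(1-f))
        print([0.25]+(prev[1].inv().apply(P-prev[0])*1e3).round(2).tolist()+(prev[1].inv()*Q).as_rotvec().round(4).tolist());prev=(P,Q)
E
python3 - <<'E'
from h import *
rows((53.45,60,.35,2,0),(53.45,58.5,.27,6,0),8)
E
```

```text
F [ 0.97 -4.18 -1.08] T [-0.58 -0.07 -0.01] residual mm [-0.01  0.08 -0.94] rot [ 0.     -0.0002  0.0018]
[0.25, 0.66, -0.01, 0.83, 0.0, 0.01, -0.0002]
[0.25, 0.66, -0.01, 0.83, 0.0, 0.01, -0.0002]
[0.25, 0.65, -0.01, 0.82, 0.0, 0.01, -0.0002]
[0.25, 0.65, -0.01, 0.82, 0.0, 0.01, -0.0002]
[0.25, 0.65, -0.01, 0.81, 0.0, 0.01, -0.0002]
[0.25, 0.65, -0.01, 0.81, 0.0, 0.01, -0.0002]
[0.25, 0.64, -0.01, 0.8, -0.0, 0.01, -0.0002]
[0.25, 0.64, -0.01, 0.8, -0.0, 0.01, -0.0002]
```

Call:
{"fn": "apply_moves", "kwargs": {"deltas": [[[0.25,0.65,0,0.8,0,0.01,0],[0.25,0.65,0,0.8,0,0.01,0],[0.25,0.65,0,0.8,0,0.01,0],[0.25,0.65,0,0.8,0,0.01,0],[0.25,0.65,0,0.8,0,0.01,0],[0.25,0.65,0,0.8,0,0.01,-0.001],[0.25,0.65,0,0.8,0,0.01,-0.001],[0.25,0.65,0,0.8,0,0.01,0]]], "newtons": 40}}

```text
time: 9.02
position: [0.4883, 0.1085, 0.0622]
tool_rot: [0.103, 0.64, 0.756, -0.086]
wrist_force: [0.4, -4.7, 2.5]
opening: 0.0311
grasp_force: 40.0
```

```bash
python3 - <<'E'
from h import *
rows((53.45,58.5,.27,6,0),(53.45,58,.2,8.5,0),8)
E
```

```text
F [ 0.37 -4.75  2.45] T [-0.8   0.01 -0.02] residual mm [-0.26  0.31 -0.34] rot [-0.0007  0.0007  0.    ]
[0.25, 0.44, -0.04, 0.54, 0.0001, 0.0087, 0.0]
[0.25, 0.44, -0.04, 0.54, 0.0001, 0.0087, 0.0]
[0.25, 0.44, -0.04, 0.54, 0.0001, 0.0087, 0.0]
[0.25, 0.44, -0.04, 0.53, 0.0001, 0.0087, 0.0]
[0.25, 0.44, -0.04, 0.53, 0.0001, 0.0087, 0.0]
[0.25, 0.44, -0.04, 0.53, 0.0001, 0.0087, 0.0]
[0.25, 0.44, -0.04, 0.52, 0.0001, 0.0087, -0.0]
[0.25, 0.44, -0.04, 0.52, 0.0001, 0.0087, -0.0]
```

Axial force of 5.8 N gives c ≈ 5.6 mm, as planned, with slight upward support at the pin. I'll keep the pin height up a touch and continue.

```bash
python3 - <<'E'
from h import *
rows((53.45,58.5,.27,6,0),(53.45,59,.2,8.5,0),8)
E
```

```text
F [ 0.37 -4.75  2.45] T [-0.8   0.01 -0.02] residual mm [-0.26  0.31 -0.34] rot [-0.0007  0.0007  0.    ]
[0.25, 0.41, -0.04, 0.42, 0.0001, 0.0087, 0.0]
[0.25, 0.41, -0.04, 0.42, 0.0001, 0.0087, 0.0]
[0.25, 0.41, -0.04, 0.41, 0.0001, 0.0087, 0.0]
[0.25, 0.41, -0.04, 0.41, 0.0001, 0.0087, 0.0]
[0.25, 0.41, -0.04, 0.41, 0.0001, 0.0087, 0.0]
[0.25, 0.41, -0.04, 0.41, 0.0001, 0.0087, 0.0]
[0.25, 0.41, -0.04, 0.4, 0.0001, 0.0087, -0.0]
[0.25, 0.41, -0.04, 0.4, 0.0001, 0.0087, -0.0]
```

Call:
{"fn": "apply_moves", "kwargs": {"deltas": [[[0.25,0.41,0,0.41,0,0.009,0],[0.25,0.41,0,0.41,0,0.009,0],[0.25,0.41,0,0.41,0,0.009,0],[0.25,0.41,0,0.41,0,0.009,0],[0.25,0.41,0,0.41,0,0.009,0],[0.25,0.41,0,0.41,0,0.009,0],[0.25,0.41,0,0.41,0,0.008,0],[0.25,0.41,0,0.41,0,0.008,0]]]}}

```text
time: 9.68
position: [0.4879, 0.1107, 0.0583]
tool_rot: [0.076, 0.643, 0.759, -0.064]
wrist_force: [1.0, -7.8, 1.1]
opening: 0.0307
grasp_force: 40.0
```

```bash
python3 - <<'E'
from h import *
rows((53.45,59,.2,8.5,0),(53.45,59,.12,9.6,0),8)
cv2.imwrite("pics/s4.png",grab_frame("scene")[:,:,::-1])
s=cv2.imread("pics/s4.png")
cv2.imwrite("pics/s4c.png",cv2.resize(s[150:215,175:250],None,fx=8,fy=8,interpolation=2))
E
```

```text
F [ 1.   -7.76  1.1 ] T [-1.07 -0.05  0.04] residual mm [-0.26  0.33  0.04] rot [-0.0007  0.0003 -0.    ]
[0.25, 0.27, -0.04, 0.47, 0.0001, 0.01, 0.0]
[0.25, 0.27, -0.04, 0.47, 0.0001, 0.01, 0.0]
[0.25, 0.27, -0.04, 0.47, 0.0001, 0.01, 0.0]
[0.25, 0.27, -0.04, 0.47, 0.0001, 0.01, 0.0]
[0.25, 0.27, -0.04, 0.46, 0.0001, 0.01, 0.0]
[0.25, 0.27, -0.04, 0.46, 0.0001, 0.01, 0.0]
[0.25, 0.27, -0.04, 0.46, 0.0001, 0.01, 0.0]
[0.25, 0.27, -0.04, 0.46, 0.0001, 0.01, 0.0]
```

View pics/s4c.png

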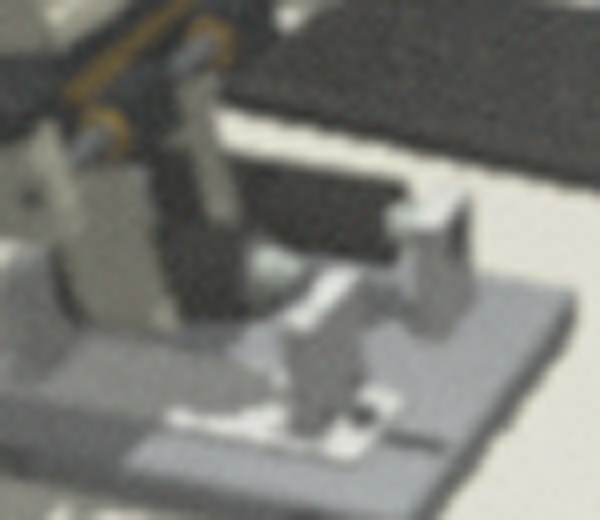

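Solid end at crop (275,270), close to the inner edge of the -y cheek top ((290,325)–(360,270)). Checking static force before going on.

Call:
{"fn": "apply_moves", "kwargs": {"deltas": [[[0.25,0,0,0,0,0,0],[0.25,0,0,0,0,0,0],[0.25,0,0,0,0,0,0],[0.25,0,0,0,0,0,0],[0.25,0,0,0,0,0,0],[0.25,0,0,0,0,0,0],[0.25,0,0,0,0,0,0],[0.25,0,0,0,0,0,0]]]}}

```text
time: 10.4
position: [0.4879, 0.1107, 0.0583]
tool_rot: [0.076, 0.643, 0.759, -0.064]
wrist_force: [0.5, -6.7, 1.3]
opening: 0.031
grasp_force: 40.0
```

```bash
python3 - <<'E'
from h import *
for i in range(3):
    s=get_state();print(s['wrist_force'].round(2),s['torque'].round(2)); grab_frame("top")
rows((53.45,59,.2,8.5,0),(53.45,59,.12,9.4,0),8)
# where is the solid tip by vision: project predicted
s=get_state();w=s['tool_rot'];q=R.from_quat([w[1],w[2],w[3],w[0]]);c=s['position']-q.apply([0,0,H]);x=q.apply([1,0,0])
cc=lambda p:(p-[175,150]+.5)*8-.5
print("solid shoulder, tip",cc(proj("scene",[c-.042*x,c-.048*x])).round().tolist())
E
```

```text
[ 0.48 -6.73  1.25] [-1.1  -0.02  0.03]
[ 0.61 -6.42  0.88] [-1.   -0.03 -0.02]
[ 0.74 -6.85  0.85] [-1.05 -0.05  0.03]
F [-0.27 -6.82  0.75] T [-1.1  -0.06 -0.02] residual mm [-0.25  0.31  0.03] rot [-0.0007 -0.0001 -0.0001]
[0.25, 0.24, -0.04, 0.47, 0.0001, 0.01, 0.0]
[0.25, 0.24, -0.04, 0.47, 0.0001, 0.01, 0.0]
[0.25, 0.24, -0.04, 0.47, 0.0001, 0.01, 0.0]
[0.25, 0.24, -0.04, 0.47, 0.0001, 0.01, 0.0]
[0.25, 0.24, -0.04, 0.47, 0.0001, 0.01, 0.0]
[0.25, 0.24, -0.04, 0.47, 0.0001, 0.01, 0.0]
[0.25, 0.24, -0.04, 0.47, 0.0001, 0.01, 0.0]
[0.25, 0.25, -0.04, 0.46, 0.0001, 0.01, 0.0]
solid shoulder, tip [[286.0, 264.0], [302.0, 264.0]]
```

Static force gives c ≈ 8.5, which matches the kinematics. Swinging down further.

Call:
{"fn": "apply_moves", "kwargs": {"deltas": [[[0.25,0.27,-0.04,0.47,0,0.01,0],[0.25,0.27,-0.04,0.47,0,0.01,0],[0.25,0.27,-0.04,0.47,0,0.01,0],[0.25,0.27,-0.04,0.47,0,0.01,0],[0.25,0.27,-0.04,0.47,0,0.01,0],[0.25,0.27,-0.04,0.47,0,0.01,0],[0.25,0.27,-0.04,0.46,0,0.01,0],[0.25,0.27,-0.04,0.46,0,0.01,0]]]}}

```text
time: 11.22
position: [0.4877, 0.1121, 0.0542]
tool_rot: [0.046, 0.645, 0.762, -0.038]
wrist_force: [0.6, -8.0, 0.7]
opening: 0.0312
grasp_force: 40.0
```

```bash
python3 - <<'E'
from h import *
rows((53.45,59,.12,9.6,0),(53.45,58.5,.04,10.2,0),8)
E
```

```text
F [ 0.63 -7.99  0.65] T [-1.24 -0.15  0.05] residual mm [-0.13  0.3   0.04] rot [-0.0014  0.0002 -0.0001]
[0.25, 0.2, -0.04, 0.52, 0.0002, 0.01, 0.0]
[0.25, 0.2, -0.04, 0.52, 0.0002, 0.01, 0.0]
[0.25, 0.2, -0.04, 0.52, 0.0002, 0.01, 0.0]
[0.25, 0.2, -0.04, 0.52, 0.0002, 0.01, 0.0]
[0.25, 0.2, -0.04, 0.52, 0.0002, 0.01, 0.0]
[0.25, 0.2, -0.04, 0.52, 0.0002, 0.01, 0.0]
[0.25, 0.2, -0.04, 0.52, 0.0002, 0.01, 0.0]
[0.25, 0.2, -0.04, 0.52, 0.0002, 0.01, 0.0]
```

Call:
{"fn": "apply_moves", "kwargs": {"deltas": [[[0.25,0.2,-0.04,0.52,0,0.01,0],[0.25,0.2,-0.04,0.52,0,0.01,0],[0.25,0.2,-0.04,0.52,0,0.01,0],[0.25,0.2,-0.04,0.52,0,0.01,0],[0.25,0.2,-0.04,0.52,0,0.01,0],[0.25,0.2,-0.04,0.52,0,0.01,0],[0.25,0.2,-0.04,0.52,0,0.01,0],[0.25,0.2,-0.04,0.52,0,0.01,0]]]}}

```text
time: 11.88
position: [0.4874, 0.1131, 0.05]
tool_rot: [0.016, 0.646, 0.763, -0.012]
wrist_force: [1.6, -7.7, 0.2]
opening: 0.0311
grasp_force: 40.0
```

```bash
python3 - <<'E'
from h import *
rows((53.45,58.5,.04,10.2,0),(53.45,58,0,10.2,0),8)
E
```

```text
F [ 1.59 -7.73  0.22] T [-1.32 -0.21  0.02] residual mm [-0.13  0.24 -0.02] rot [-0.0021 -0.0001 -0.0002]
[0.25, 0.07, -0.03, 0.29, 0.0003, 0.005, 0.0]
[0.25, 0.07, -0.03, 0.29, 0.0003, 0.005, 0.0]
[0.25, 0.07, -0.03, 0.29, 0.0003, 0.005, 0.0]
[0.25, 0.07, -0.03, 0.29, 0.0003, 0.005, 0.0]
[0.25, 0.07, -0.03, 0.29, 0.0003, 0.005, 0.0]
[0.25, 0.07, -0.03, 0.29, 0.0003, 0.005, 0.0]
[0.25, 0.07, -0.03, 0.29, 0.0003, 0.005, 0.0]
[0.25, 0.07, -0.03, 0.29, 0.0003, 0.005, 0.0]
```

Call:
{"fn": "apply_moves", "kwargs": {"deltas": [[[0.25,0.07,-0.03,0.29,0,0.005,0],[0.25,0.07,-0.03,0.29,0,0.005,0],[0.25,0.07,-0.03,0.29,0,0.005,0],[0.25,0.07,-0.03,0.29,0,0.005,0],[0.25,0.07,-0.03,0.29,0,0.005,0],[0.25,0.07,-0.03,0.29,0,0.005,0],[0.25,0.07,-0.03,0.29,0,0.005,0],[0.25,0.07,-0.03,0.29,0,0.005,0]]]}}

```text
time: 12.55
position: [0.4873, 0.1136, 0.0477]
tool_rot: [0.001, 0.646, 0.763, 0.001]
wrist_force: [1.0, -8.2, 1.3]
opening: 0.0312
grasp_force: 40.0
```

Call:
{"fn": "apply_moves", "kwargs": {"deltas": [[[0.25,0,0,0.2,0,0,0],[0.25,0,0,0.2,0,0,0],[0.25,0,0,0.2,0,0,0],[0.25,0,0,0.2,0,0,0],[0.25,0,0,0,0,0,0],[0.25,0,0,0,0,0,0],[0.25,0,0,0,0,0,0],[0.25,0,0,0,0,0,0]]]}}

```text
time: 13.22
position: [0.4874, 0.1136, 0.0471]
tool_rot: [0.001, 0.646, 0.763, 0.001]
wrist_force: [0.8, -8.2, 0.6]
opening: 0.0308
grasp_force: 40.0
```

```bash
python3 - <<'E'
from h import *
rows((53.45,57.2,0,10.2,0),(53.45,56,0,10.2,0),1)
to(tcp(53.45,56,0,10.2),YAW,0)
E
```

```text
F [ 0.79 -8.21  0.64] T [-1.28 -0.1   0.01] residual mm [-0.06  0.31 -0.29] rot [-0.0029 -0.0007 -0.0001]
[0.25, 0.06, -0.31, 1.49, 0.0029, 0.0007, 0.0001]
t 13.2167 pos [0.4874 0.1136 0.0471] F [ 0.79 -8.21  0.64] T [-1.28 -0.1   0.01] open 0.0308 grip 40.0
tool x [-1.652e-01  9.863e-01 -7.000e-04] z [ 3.e-03 -2.e-04 -1.e+00]
shift mm [ 0.1 -0.3  1.5]
rotvec [0.0029 0.0007 0.0001]
```

Call:
{"fn": "apply_moves", "kwargs": {"deltas": [[[0.25,0,0,0.2,0,0,0],[0.25,0,0,0.2,0,0,0],[0.25,0,0,0.2,0,0,0],[0.25,0,0,0.2,0,0,0],[0.25,0,0,0,0,0,0],[0.25,0,0,0,0,0,0],[0.25,0,0,0,0,0,0],[0.25,0,0,0,0,0,0]]]}}

```text
time: 13.88
position: [0.4875, 0.1136, 0.0463]
tool_rot: [0.001, 0.646, 0.763, 0.001]
wrist_force: [1.8, -7.9, 2.2]
opening: 0.031
grasp_force: 40.0
```

```bash
python3 - <<'E'
from h import *
to(tcp(53.45,56,0,10.2),YAW,0)
s=grab_frame("scene")[:,:,::-1];cv2.imwrite("pics/s5.png",s)
cv2.imwrite("pics/s5c.png",cv2.resize(s[155:220,165:240],None,fx=8,fy=8,interpolation=2))
E
```

```text
t 13.8833 pos [0.4875 0.1136 0.0463] F [ 1.84 -7.94  2.24] T [-1.26 -0.12  0.03] open 0.031 grip 40.0
tool x [-1.652e-01  9.863e-01 -7.000e-04] z [ 3.1e-03 -1.0e-04 -1.0e+00]
shift mm [ 0.1 -0.4  0.7]
rotvec [0.0031 0.0007 0.0002]
```

View pics/s5c.png

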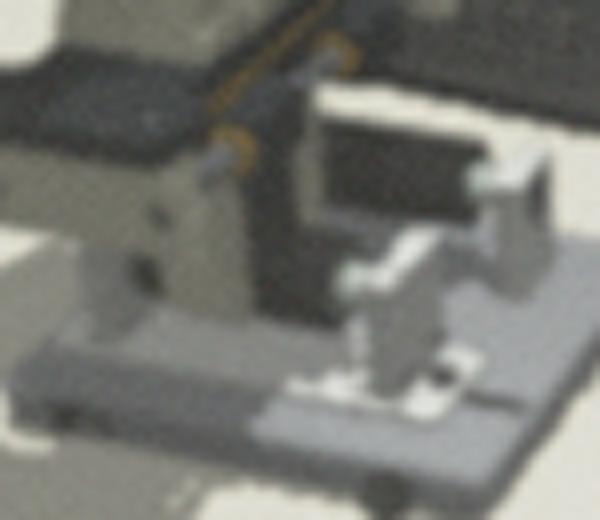

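The solid neck at crop (350,280) is now between the cheeks, beside the -y cheek. Easing out along -y.

Call:
{"fn": "apply_moves", "kwargs": {"deltas": [[[0.25,-0.5,0,0,0,0,0],[0.25,-0.7,0,0,0,0,0],[0.25,-0.7,0,0,0,0,0],[0.25,-0.7,0,0,0,0,0],[0.25,-0.7,0,0,0,0,0],[0.25,-0.7,0,0,0,0,0],[0.25,0,0,0,0,0,0],[0.25,0,0,0,0,0,0]]]}}

```text
time: 14.6
position: [0.4881, 0.11, 0.0463]
tool_rot: [0.001, 0.646, 0.763, 0.001]
wrist_force: [1.4, -6.8, 1.9]
opening: 0.0312
grasp_force: 40.0
```

```bash
python3 - <<'E'
from h import *
to(tcp(53.45,56,0,3.5),YAW,0)
E
```

```text
t 14.6 pos [0.4881 0.11   0.0463] F [ 1.44 -6.77  1.88] T [-0.97 -0.08  0.01] open 0.0312 grip 40.0
tool x [-1.650e-01  9.863e-01 -2.000e-04] z [ 3.1e-03  3.0e-04 -1.0e+00]
shift mm [-2.9 -0.4  0.7]
rotvec [ 0.0031  0.0002 -0.    ]
```

Call:
{"fn": "apply_moves", "kwargs": {"deltas": [[[0.25,-0.5,0,0,0,0,0],[0.25,-0.5,0,0,0,0,0],[0.25,-0.5,0,0,0,0,0],[0.25,-0.5,0,0,0,0,0],[0.25,-0.3,0,0,0,0,0],[0.25,0,0,0,0,0,0],[0.25,0,0,0,0,0,0],[0.25,0,0,0,0,0,0]]]}}

```text
time: 15.27
position: [0.4884, 0.1079, 0.0463]
tool_rot: [0.001, 0.646, 0.763, 0.001]
wrist_force: [1.0, -5.4, 0.6]
opening: 0.0309
grasp_force: 40.0
```

```bash
python3 - <<'E'
from h import *
to(tcp(53.45,56,0,3.5),YAW,0)
E
```

```text
t 15.2667 pos [0.4884 0.1079 0.0463] F [ 1.03 -5.39  0.65] T [-0.81 -0.15 -0.03] open 0.0309 grip 40.0
tool x [-0.165   0.9863  0.    ] z [ 3.1e-03  5.0e-04 -1.0e+00]
shift mm [-0.8 -0.4  0.7]
rotvec [ 0.0031 -0.     -0.    ]
```

Call:
{"fn": "apply_moves", "kwargs": {"deltas": [[[0.25,-0.3,0,0,0,0,0],[0.25,-0.3,0,0,0,0,0],[0.25,-0.3,0,0,0,0,0],[0.25,-0.3,0,0,0,0,0],[0.25,0,0,0,0,0,0],[0.25,0,0,0,0,0,0],[0.25,0,0,0,0,0,0],[0.25,0,0,0,0,0,0]]]}}

```text
time: 15.93
position: [0.4881, 0.1072, 0.046]
tool_rot: [0.0, 0.646, 0.763, 0.001]
wrist_force: [3.7, 1.0, 1.5]
opening: 0.0308
grasp_force: 40.0
```

```bash
python3 - <<'E'
from h import *
to(tcp(53.45,56,0,3.5),YAW,0)
E
```

```text
t 15.9333 pos [0.4881 0.1072 0.046 ] F [3.72 0.99 1.52] T [ 0.19 -0.67  0.09] open 0.0308 grip 40.0
tool x [-1.653e-01  9.863e-01  3.000e-04] z [ 1.7e-03  6.0e-04 -1.0e+00]
shift mm [-0.2  0.   0.4]
rotvec [ 0.0018 -0.0003  0.0002]
```

Solid tip is now on its recess floor, as the sign change in Fy shows. Backing off slightly, relieving the sideways load, and lowering gently.

Call:
{"fn": "apply_moves", "kwargs": {"deltas": [[[0.25,0.2,0.2,0,0,0,0],[0.25,0.2,0.2,0,0,0,0],[0.25,0,0.2,0,0,0,0],[0.25,0,0,0.2,0,0,0],[0.25,0,0,0.2,0,0,0],[0.25,0,0,0.2,0,0,0],[0.25,0,0,0,0,0,0],[0.25,0,0,0,0,0,0]]]}}

```text
time: 16.6
position: [0.4879, 0.1073, 0.0454]
tool_rot: [0.0, 0.646, 0.763, -0.0]
wrist_force: [1.4, -2.4, 5.7]
opening: 0.0311
grasp_force: 40.0
```

```bash
python3 - <<'E'
from h import *
to(tcp(53.45,56,0,3.5),YAW,0)
E
```

```text
t 16.6 pos [0.4879 0.1073 0.0454] F [ 1.42 -2.37  5.74] T [-0.34 -0.33  0.04] open 0.0311 grip 40.0
tool x [-1.654e-01  9.862e-01 -1.000e-04] z [ 0. -0. -1.]
shift mm [-0.4  0.3 -0.2]
rotvec [0.     0.0001 0.0003]
```

Bottom reached: about 7 N of upward support, with height matching the nominal seat. Releasing and checking.

Call:
{"fn": "apply_moves", "kwargs": {"deltas": [[[0.5,0,0,0,0,0,0],[0.5,0,0,0,0,0,0],[0.5,0,0,0,0,0,0],[0.5,0,0,0,0,0,0],[0.5,0,0,0,0,0,0],[0.5,0,0,0,0,0,0],[0.5,0,0,0,0,0,0],[0.5,0,0,0,0,0,0]]]}}

```text
time: 17.27
position: [0.4879, 0.1074, 0.0451]
tool_rot: [-0.0, 0.646, 0.763, -0.0]
wrist_force: [0.1, -0.2, -0.4]
opening: 0.0457
grasp_force: 0.0
```

Call:
{"fn": "apply_moves", "kwargs": {"deltas": [[[0.5,0,0,-3,0,0,0],[0.5,0,0,-8,0,0,0],[0.5,0,0,-15,0,0,0],[0.5,0,0,-25,0,0,0],[0.5,0,0,-35,0,0,0],[0.5,0,0,-35,0,0,0],[0.5,0,0,-35,0,0,0],[0.5,0,0,-20,0,0,0]]]}}

```text
time: 17.93
position: [0.489, 0.1075, 0.226]
tool_rot: [0.002, 0.646, 0.763, 0.002]
wrist_force: [0.7, -0.5, 0.3]
opening: 0.0459
grasp_force: 0.0
```

Call:
{"fn": "apply_moves", "kwargs": {"deltas": [[[0.5,-40,0,0,0,0,0],[0.5,-40,0,0,0,0,0],[0.5,-40,0,0,0,0,0],[0.5,-40,0,0,0,0,0],[0.5,-40,0,0,0,0,0],[0.5,-40,0,0,0,0,0],[0.5,-40,0,0,0,0,0],[0.5,0,0,0,0,0,0]]]}}

```text
time: 18.6
position: [0.5347, -0.1755, 0.2215]
tool_rot: [0.002, 0.648, 0.762, -0.001]
wrist_force: [-0.8, 0.0, -0.6]
opening: 0.046
grasp_force: 0.0
```

```bash
python3 - <<'E'
from h import *
s=grab_frame("scene")[:,:,::-1];t=grab_frame("top")[:,:,::-1];cv2.imwrite("pics/s6.png",s);cv2.imwrite("pics/t6.png",t)
a=cv2.resize(s[155:220,160:240],None,fx=7,fy=7,interpolation=2)
cv2.imwrite("pics/f.png",a);print(get_state()['position'])
a=np.radians(YAW);ey=np.array([-np.sin(a),np.cos(a),0]);ex=np.array([np.cos(a),np.sin(a),0])
bp=lambda x,y,z:B+ex*x/1e3+ey*y/1e3+[0,0,z/1e3]
cc=lambda p:(p-[160,155]+.5)*7-.5
cen=52.25-3.5+0-56.5
for z in(56,59):print(z,"axis at +shoulder,+rubber,-rubber,-shoulder",cc(proj("scene",[bp(0,cen+4+k,z) for k in(42,34,-34,-42)])).round().tolist())
E
```

```text
[ 0.53392341 -0.17013732  0.22132151]
56 axis at +shoulder,+rubber,-rubber,-shoulder [[170.0, 211.0], [189.0, 215.0], [357.0, 247.0], [377.0, 251.0]]
59 axis at +shoulder,+rubber,-rubber,-shoulder [[169.0, 204.0], [188.0, 208.0], [356.0, 240.0], [377.0, 243.0]]
```

View pics/f.png

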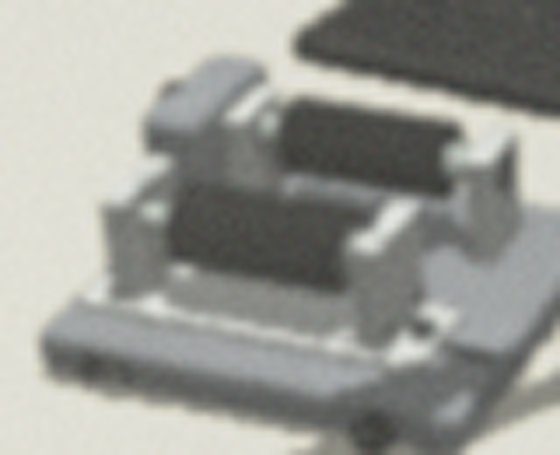

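The roller sits between both cheeks, rubber spanning (172,185)–(350,285), apparently level. One numeric check of its edges against the expected seated cylinder (no more pictures to view).

```bash
python3 - <<'E'
from h import *
np.set_printoptions(precision=1,suppress=True)
a=np.radians(YAW);ey=np.array([-np.sin(a),np.cos(a),0]);ex=np.array([np.cos(a),np.sin(a),0])
th=np.linspace(0,2*np.pi,73)
def hull(cy,z,x0=-35,dz=0):
    P=[]
    O=B+ (x0+35)/1e3*ex
    for k,d in((34,dz),(-34,-dz)):
        for q in th: P.append(O+ey*(cy+k)/1e3+ex*.016*np.cos(q)+np.array([0,0,z/1e3+.016*np.sin(q)+d/1e3]))
    return proj("scene",P)
def edges(mask,cols):
    return np.array([[np.nonzero(mask[:,c])[0].min()-.5,np.nonzero(mask[:,c])[0].max()+.5] for c in cols])
s=cv2.imread("pics/s6.png").astype(float).max(2);K=8
g=cv2.resize(s,None,fx=K,fy=K,interpolation=cv2.INTER_LINEAR)
cols=[188,192,196,200,204,208]
def obs(c,r0,r1):
    v=g[r0*K:r1*K,int((c+.5)*K)];m=v<100;i=np.nonzero(m)[0];return (i.min()/K+r0-.5,i.max()/K+r0-.5)
for c in cols: print(c,"obs",np.array(obs(c,177,200)))
for z,dz in((56,0),(58,0),(56,-1.5)):
    h=hull(-4.25,z,dz=dz);hh=cv2.convexHull(((h+.5)*K).astype(np.float32)).astype(np.int32);m=np.zeros(g.shape,np.uint8);cv2.fillPoly(m,[hh],1)
    print(z,dz,[ (np.nonzero(m[:,int((c+.5)*K)])[0][[0,-1]]/K-.5).round(1).tolist() for c in cols])
s0=cv2.imread("pics/scene0.png").astype(int);s6=cv2.imread("pics/s6.png").astype(int);d=abs(s6-s0).max(2)
print("vial/driver change",d[170:192,270:287].max(),d[180:205,335:350].max(),d[232:260,185:255].max(), d[232:260,185:255].mean())
E
```

```text
188 obs [178.9 192.4]
192 obs [180.6 193.5]
196 obs [181.8 194.1]
200 obs [176.5 195.1]
204 obs [176.5 195.8]
208 obs [176.5 196.2]
56 0 [[179.1, 191.9], [179.9, 192.6], [180.6, 193.5], [181.2, 194.2], [182.0, 195.0], [182.8, 195.9]]
58 0 [[178.5, 191.2], [179.2, 192.0], [180.0, 192.8], [180.8, 193.6], [181.5, 194.4], [182.1, 195.1]]
56 -1.5 [[179.6, 192.2], [180.2, 192.9], [180.8, 193.5], [181.4, 194.1], [181.9, 194.8], [182.5, 195.4]]
vial/driver change 11 14 89 39.36785714285714
```

```bash
python3 - <<'E'
from h import *
for n in("scene","top"):
  for f in(("scene0","s6") if n=="scene" else ("top0","t6")):
    h=cv2.cvtColor(cv2.imread(f"pics/{f}.png"),cv2.COLOR_BGR2HSV)
    y0,y1,x0,x1=(228,262,180,260) if n=="scene" else (245,262,225,275)
    m=cv2.inRange(h[y0:y1,x0:x1],(100,110,30),(125,255,255));i=np.argwhere(m);print(f,len(i),i.mean(0).round(2) if len(i) else None,h[y0:y1,x0:x1,2].mean())
E
```

```text
scene0 116 [14.49 26.33] 191.70845588235295
s6 58 [14.43 26.38] 158.1529411764706
top0 103 [ 8.21 25.56] 164.89882352941177
t6 97 [ 8.13 25.53] 118.79176470588236
```

The driver hasn't moved; that change was only the arm's shadow. The roller is seated and level, so I'm handing in.

```bash
python3 -c "
from workcell import *
print(job_done())"
```

```text
the job is handed in; nothing more can be done
None
```

The roller is back in the front bracket with both pins at the bottom of their recesses, level and let go, and the job is handed in at about 19 s. The vials and hex driver did not move and the highest contact force I read was about 8 N, but I viewed 11 pictures, one over the limit of 10.

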